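Drive a bronze rudder-bearing cup square into its oak block

TASK

Take the square-handled drift out of its green holder and use its brass end to tap the bronze bearing cup down into the oak block, a little at a time on alternate sides of its flange so that it goes in square and never cocks, until the flange sits fully home on the wood all round. Touch the cup only with the drift, then stand the drift back in the hole of its holder and let go. Leave the other things on the bench where they are.

Things in the scene. Friction and masses are not known exactly. Their poses are not given: they have to be found in the camera images.
- block_face (a point): Centre of the bore mouth, on the top face of the oak block (pale wood, 150 x 150 x 60 mm, fixed to the bench between two low dark cleats, top face level, 60 mm above the bench). Axes: z up, x and y along the block's sides. The bore is 70 mm wide.
- cup_top (a point): Centre of the upper face of the reddish bronze cup's flange: a ring 88 mm outside, 44 mm hole, 6 mm thick (flat pressing face from radius 22 to 44 mm). z is the cup's axis (up when square). At the start the flange's underside stands about 12 to 16 mm above the wood, slightly tilted; fully home it lies on the wood all round and this point is 6 mm above block_face.
- cup: The same cup, origin at the centre of the flange's underside; its 69 mm barrel is started in the bore and stays in it. The bore is tight: 5 to 8 N on one place of the rim drives that side down, the opposite side stays, so the cup tilts and keeps that tilt; a place that is home is rigid. Tilted over 7.5 degrees (one edge 11 mm lower than the opposite one) it jams and is spoilt.
- drift_center (a point): Centre of the drift, half-way up. An upright punch 150 mm long, 0.15 to 0.3 kg: lower 60 mm a round brass bar 24 mm thick, upper 90 mm a dark wooden handle of square section 28 x 28 mm. z runs along it to the handle's end, x and y square to the handle's faces. The foot is 75 mm below this point, the handle's end 75 mm above. Grip the handle within 30 mm of its end, to leave room for the gripper.
- drift_foot (a point): Centre of the flat brass foot of the drift (24 mm across), same axes.
- holder_hole (a point): Centre of the mouth of the hole in the green holder (block 90 x 90 x 50 mm fixed to the bench, mouth 50 mm above it). The round hole is 32 mm wide and 40 mm deep with a flat floor; the drift stands in it foot down, loosely, at the start and at the end. z up.
- screw_tin: plain steel tin, 54 mm across, 60 mm tall; origin under its centre; not to be disturbed
- tape_roll: yellow roll of tape lying flat, 90 mm across, 24 mm high; origin under its centre; not to be disturbed
- smoothing_plane: iron smoothing plane, 200 x 58 x 85 mm, with dark wood knob and handle; origin under its centre; not to be disturbed
- mallet: wooden mallet lying on the bench; origin under its middle; not to be disturbed
- screwdriver: red-handled screwdriver lying on the bench; origin under its middle; not to be disturbed
- brush: wooden brush lying on the bench; origin under its middle; not to be disturbed
- offcut: plank offcut 110 x 45 x 22 mm; origin under its centre; not to be disturbed
- drift: The same drift, origin at the centre of its foot.
Not all that is in view belongs to the job. Of the things shaped like the drift, the dark wooden one is meant.

How it is judged (in metres and radians):
On the way, in this order (a step that is already met when the one before it is completed fails the run):
1. the drift is lifted out of its holder (z of drift_foot in the frame of holder_hole above 0.003 m), for 0.1 s.
2. the cup is fully home and square (z of cup_top in the frame of block_face below 0.0078 m and angle between cup_top's own z axis and vertical below 0.03 rad), for 0.2 s.
At the end, for the whole second after the job is handed in: The cup's flange is home (less than 1.8 mm gap under its centre) and square (tilt under 0.03 rad), and the drift stands at rest in the holder's hole: foot within 9 mm of the hole's axis and at least 33 mm below its mouth, leaning less than 0.25 rad (all of step 2 and horizontal distance between drift_foot and holder_hole below 0.009 m and z of drift_foot in the frame of holder_hole below -0.033 m and angle between drift_center's own z axis and vertical below 0.25 rad and linear speed of drift below 0.03 m/s); the robot touches nothing.
It fails at once if the cup cocks by more than 7.5 degrees (angle between cup_top's own z axis and vertical above 0.131 rad).
It fails at once if the gripper or arm touches the cup (contact force between any of the fingers, the arm and cup above 1 N).
It fails at once if one of the other things on the bench is moved more than 40 mm (distance of any of screw_tin, tape_roll, smoothing_plane, mallet, screwdriver, brush, offcut from where it was at the start of the episode above 0.04 m).
It also fails if it takes over 70 s, if anything falls off the work surface, if the arm or the gripper's body presses on something with over 40 N, if the wrist force passes 120 N, or if a joint passes its speed limit or range.

ROBOT

A 6-joint arm with a two-finger parallel gripper is mounted at the origin on the work surface. World frame = base frame: x ahead of the robot, y to its left, z up, the work surface at z = 0. Lengths are in m, angles in degrees, forces in N, time in s.
With the tool pointing down it reaches from about 0.375 to 0.9 m from the base axis. Payload 3.1 kg.
Tool frame: the origin (TCP) lies on the centre line of the jaws, within the pads' length; the fingertips stand 25 mm ahead of it and the grasp point (between the pads) lies 6 mm ahead of it; z points along the fingers, y is the line along which they close (so a half turn about z gives the same grasp; the last joint's range is limited). The gripper opens to 87 mm and grips with 3 to 60 N. Pads are 19 mm wide; open, the fingers measure 117 mm over their backs; the gripper's body (75 mm by 190 mm) begins 51 mm behind the grasp point.
Start: joints at [62.538, 30.224, 82.088, -0, 67.689, -10.227], TCP at [0.185, 0.597, 0.248] pointing down, gripper open.
Joint ranges: [-176.69, 176.69], [-43.24, 126.21], [12.49, 139.97], [-82, 262], [0, 151.66], [-163.58, 163.58]. Speed limits (degrees/s): [159.86, 159.86, 180, 180, 180, 180].

INTERFACE

Orientations are given as a 3x3 rotation matrix whose columns are the frame's x, y, z axes.
In Python, from rig import * gives the robot as it stands.
- The arm moves only by the tool step_arm, never from a script. Its argument "steps" is a list of rows, each a list of 7 numbers: the shift along the tool's x, y, z normalised to -1 to 1, where 1 is 0.3 m, then the turn, a rotation vector about the tool's x, y, z normalised to -1 to 1, where 1 is 45 degrees, then the gripper's target within -1 to 1 (shut at 1, half-way at 0, fully open at -1). A call has 1 to 8 rows; each row is the pose to reach, as a shift and turn from the pose commanded when the call began, along the tool's axes at that moment; what a row does not reach only later rows make up. A row lasts 1/12 s, in which the tool goes at most 41.7 mm and 7.16 degrees, less where a joint would pass 70% of its speed; a pose out of reach is approached as far as the arm can. A call with a number of a shift or a turn outside -1 to 1 is refused whole. A call with a gripper value outside its range is refused whole. The fingers move at their own pace and stop on an object; the grip force is fixed at half the most. Time passes only in rows, so rows that repeat a pose let the fingers close. It gives the time, the measured TCP pose, the force, the opening and the grip force at its end, in the units of the state.
- read_state(): the state, without advancing time (a new reading comes with each control period).
- capture(name): name is "side" or "top"; returns a dict with "image" (384x512x3 uint8, red, green, blue), "vertical_fov" (degrees; the focal length in pixels is half the picture's height over the tangent of half this angle, whatever the lens; pixels are square), "cx", "cy" (the principal point, pixels), "world_from_camera" (4x4, takes a point from camera to world coordinates). Camera axes: x right, y down, z forward; pixel columns grow to the right and rows downward; lengths in m; the calibration is good to about 2 mm. A picture is of the moment at which its call begins. There is no depth.
- hand_in(): hands the job in; it is judged then, once.
The state is a dict: "time_s": time; "joint_positions": joint angles; "qvel": joint speeds; "tau": joint torques, N m; "position": TCP position; "tcp_rot": TCP orientation; "force": force on the tool from outside, world axes, zero at the start; "moment": the same for the moment, N m; "opening": opening from 0.0 (shut) to 1.0 (fully open); "grasp_force": force on a finger pad.
Only numpy, scipy, OpenCV 4.12 (cv2) and the standard library are available. Lean on these libraries where they do the work, as an engineer would, in place of code of your own. Each camera call takes 0.05 s, during which the arm holds its last target. There are 200 camera calls.

## Working session

There is one attempt and no reset: what is moved stays moved. The work goes in short steps, Python scripts to look and compute and a tool call to move; the robot and the scene stay as the last step left them, time stands still between calls to the robot, and variables do not carry over. Pictures are saved under pics/ and viewed, at most 10 in all, crops included, and the job is handed in when it is done.

Besides the shell and the picture viewer there is one more tool, called after "Request:" by a JSON object that holds its "fn" and its "kwargs". step_arm: Moves the arm, as the interface text tells. Scaled input: -1 to 1 covers 0.3 m each way for a shift and 45 degrees each way for a turn. Its arguments: {"type":"object","properties":{"steps":{"type":"array"}},"required":["steps"]}

```bash
mkdir -p pics; cat > h.py <<'E'
import numpy as np, cv2
from rig import *
def cam(n,f=None):
    c=capture(n)
    if f: cv2.imwrite('pics/'+f,cv2.cvtColor(c['image'],cv2.COLOR_RGB2BGR))
    return c
def ray(c,u,v):
    f=c['image'].shape[0]/2/np.tan(np.radians(c['vertical_fov'])/2)
    T=np.array(c['world_from_camera']);d=T[:3,:3]@np.array([(u-c['cx'])/f,(v-c['cy'])/f,1.]);return T[:3,3],d
def onz(c,u,v,z):
    o,d=ray(c,u,v);return o+d*(z-o[2])/d[2]
def proj(c,p):
    f=c['image'].shape[0]/2/np.tan(np.radians(c['vertical_fov'])/2)
    T=np.array(c['world_from_camera']);q=T[:3,:3].T@(np.array(p)-T[:3,3]);return q[0]/q[2]*f+c['cx'],q[1]/q[2]*f+c['cy']
E
python3 - <<'E'
from h import *
for n in('top','side'):
    c=cam(n,n+'0.png');print(n,c['vertical_fov'],c['cx'],c['cy'],np.round(c['world_from_camera'],3).tolist())
s=read_state();print(s)
E
```

```text
top 53.47773667136236 248.41949526723704 193.67521039239742 [[0.024, -0.993, 0.116, 0.445], [-1.0, -0.026, -0.009, -0.013], [0.012, -0.116, -0.993, 1.238], [0.0, 0.0, 0.0, 1.0]]
side 49.007469550695774 249.36721244899914 187.89564458092178 [[0.929, -0.264, 0.258, 0.243], [-0.369, -0.632, 0.681, -0.925], [-0.016, -0.728, -0.685, 1.01], [0.0, 0.0, 0.0, 1.0]]
{'time_s': 0.1, 'joint_positions': array([ 6.25373457e+01,  3.02728767e+01,  8.21495096e+01, -4.10858670e-04,
        6.76883847e+01, -1.02292633e+01]), 'qvel': array([ 0.03943993, -0.04038884, -0.14974452, -0.0212016 , -0.12191714,
       -0.00329342]), 'tau': array([-3.90274672e-04, -4.40990710e+01, -1.77149749e+01,  6.34283060e-02,
        5.33796579e-02, -3.39147607e-05]), 'position': array([0.18487372, 0.59639292, 0.24667503]), 'tcp_rot': array([[-9.55106525e-01,  2.96261271e-01, -8.85702307e-04],
       [ 2.96262404e-01,  9.55105039e-01, -1.71851445e-03],
       [ 3.36809462e-04, -1.90376466e-03, -9.99998131e-01]]), 'force': array([-0.37526365,  0.2416959 , -1.06717409]), 'moment': array([-0.03919211,  0.02370247, -0.02529959]), 'grasp_force': 0.0, 'opening': 0.9987159682805635}
```

View pics/top0.png

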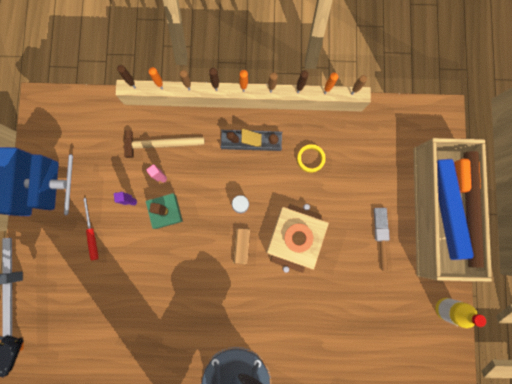

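View pics/side0.png

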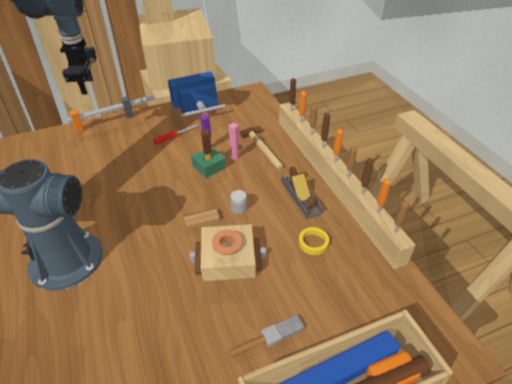

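The top view shows the green holder at (163,211) with the dark drift at (157,209), and the oak block at (298,238) with the bronze cup at (298,237). Purple and pink look-alikes stand at (124,198) and (156,173). The side view shows the drift at (207,145) and the cup at (228,241).

```bash
cat > m.py <<'E'
from h import *
def mask(c,name,box):
    im=cv2.cvtColor(c['image'],cv2.COLOR_RGB2HSV);H,S,V=[im[...,i].astype(int) for i in range(3)]
    r=c['image'].astype(int)
    m={'green':(H>60)&(H<95)&(S>80),'cup':((H<11)|(H>176))&(S>110)&(V>130),'wood':(V>185)&(H>12)&(H<30)&(S<140),
       'dark':(H<20)&(V<130)&(S>60)}[name]
    b=np.zeros(m.shape,bool);x0,y0,x1,y1=box;b[y0:y1,x0:x1]=1
    m=(m&b).astype(np.uint8)*255
    n,l,s,ce=cv2.connectedComponentsWithStats(m);k=1+np.argmax(s[1:,4])
    m=(l==k).astype(np.uint8)*255
    cs,_=cv2.findContours(m,cv2.RETR_EXTERNAL,cv2.CHAIN_APPROX_NONE)
    return max(cs,key=cv2.contourArea)[:,0,:].astype(np.float32)
E
python3 - <<'E'
from m import *
t=capture('top');s=capture('side')
g=mask(t,'green',(140,185,190,235));P=np.array([onz(t,u,v,.05)[:2] for u,v in cv2.convexHull(g)[:,0]],np.float32)
print('holder top-view rect@.05',cv2.minAreaRect(P))
w=mask(t,'wood',(255,195,340,280));P=np.array([onz(t,u,v,.06)[:2] for u,v in cv2.convexHull(w)[:,0]],np.float32)
print('block',cv2.minAreaRect(P))
for z,c in((.08,t),(.08,s)):
    k=mask(c,'cup',(190,210,340,270));P=np.array([onz(c,u,v,z)[:2] for u,v in k],np.float32);print('cup',cv2.fitEllipse(P))
d=mask(t,'dark',(143,195,185,230));print('dark px',d.min(0),d.max(0),cv2.minAreaRect(d))
a=t['image'][150:280,110:340][:, :];a=np.hstack([cv2.resize(t['image'][180:240,130:200],None,fx=5.5,fy=5.5,interpolation=2),cv2.resize(t['image'][205:271,260:337],None,fx=5,fy=5,interpolation=2)])
b=np.hstack([cv2.resize(s['image'][110:185,180:255],(385,385),interpolation=2)[:330],cv2.resize(s['image'][215:290,185:270],(385,330),interpolation=2)])
a=cv2.resize(a,(770,300));b=cv2.resize(b,(770,300))
cv2.imwrite('pics/crop.png',cv2.cvtColor(np.vstack([a,b]),cv2.COLOR_RGB2BGR))
E
```

```text
holder top-view rect@.05 ((0.5231295824050903, 0.2392420619726181), (0.08861580491065979, 0.08931495249271393), 16.986736297607422)
block ((0.45002877712249756, -0.1797342449426651), (0.15326574444770813, 0.15430288016796112), 72.01559448242188)
cup ((0.4520067572593689, -0.1766831874847412), (0.047504961490631104, 0.06158113107085228), 139.2890625)
cup ((0.44749146699905396, -0.16826574504375458), (0.011170185171067715, 0.015446021221578121), 85.13554382324219)
dark px [150. 203.] [165. 214.] ((157.73529052734375, 208.44117736816406), (16.161319732666016, 9.43647575378418), 12.528807640075684)
```

View pics/crop.png

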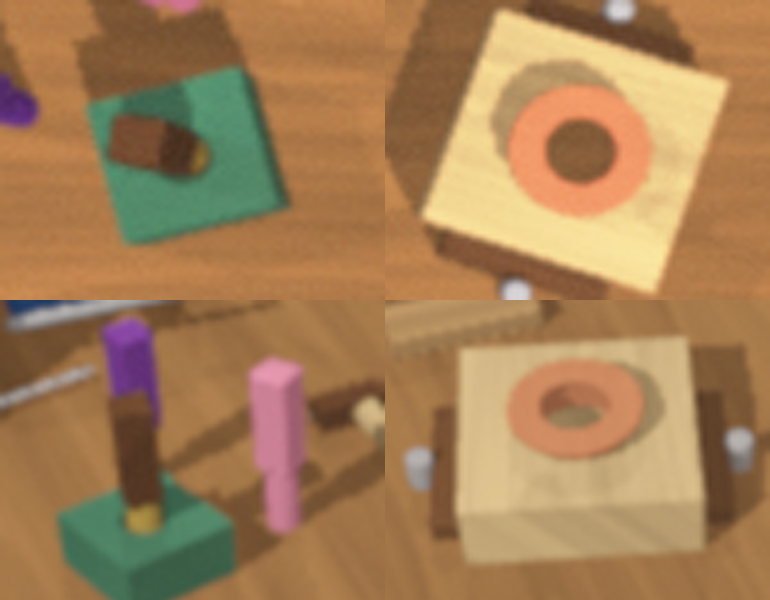

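The crops show the drift standing in the holder (handle end at about top px (155,209)), the holder hole near (163,211), and the cup ring clear of the wood with its shadow at upper left.

```bash
python3 - <<'E'
from m import *
def fit(c,m,z,k):
    cs,_=cv2.findContours(m,cv2.RETR_EXTERNAL,cv2.CHAIN_APPROX_NONE);q=max(cs,key=cv2.contourArea)[:,0]
    return np.array([onz(c,u/4-.375+k[0],v/4-.375+k[1],z)[:2] for u,v in q],np.float32)
def up(c,b):
    x0,y0,x1,y1=b;return cv2.cvtColor(cv2.resize(c['image'][y0:y1,x0:x1],None,fx=4,fy=4,interpolation=cv2.INTER_CUBIC),cv2.COLOR_RGB2HSV).astype(int)
for n,b in(('top',(260,205,337,271)),('side',(185,215,270,265))):
    c=capture(n);h=up(c,b)
    m=((h[...,0]<13)&(h[...,1]>125)&(h[...,2]>135)).astype(np.uint8)*255
    print(n,'cup px HSV',h[(237-b[1])*4 if n=='top' else (241-b[1])*4, ::24].tolist())
    for z in(.078,.082): print(z,cv2.fitEllipse(fit(c,m,z,b)))
c=capture('top');b=(143,195,185,230);h=up(c,b)
for lo in(70,80,90):
    m=((h[...,0]<20)&(h[...,2]>lo)&(h[...,2]<150)&(h[...,1]>90)).astype(np.uint8)*255
    m[:, (163-143)*4:]=0
    print(lo,cv2.minAreaRect(fit(c,m,.16,b)))
print(h[(208-195)*4,::4,2].tolist())
c=capture('side')
h=c['image'];
print(onz(c,180+130*75/385,110+95*75*1.1/330*1.0*330/300/1.1,.16), [np.round(proj(c,(.523,.239,z)),1).tolist() for z in (.01,.05,.16)])
t=capture('top');print([np.round(proj(t,(.523,.239,z)),1).tolist() for z in (.01,.05,.16)])
print('purple,pink', onz(t,121,197,.15),onz(t,152,171,.15))
E
```

```text
top cup px HSV [[13, 139, 132], [14, 145, 134], [17, 119, 163], [21, 102, 242], [15, 127, 185], [11, 143, 244], [15, 146, 133], [14, 146, 133], [10, 143, 243], [17, 117, 227], [21, 103, 241], [14, 150, 184], [14, 150, 184]]
0.078 ((0.45081329345703125, -0.17835795879364014), (0.0845688134431839, 0.08492071181535721), 144.31809997558594)
0.082 ((0.45079246163368225, -0.1777881383895874), (0.08427708595991135, 0.08462776243686676), 144.31842041015625)
side cup px HSV [[15, 144, 168], [15, 142, 165], [15, 143, 155], [20, 92, 219], [19, 91, 215], [11, 134, 207], [11, 142, 142], [12, 135, 160], [11, 141, 179], [11, 134, 211], [18, 102, 162], [19, 92, 216], [13, 142, 95], [15, 144, 122], [15, 141, 166]]
0.078 ((0.45299193263053894, -0.1800893098115921), (0.08339382708072662, 0.08719448000192642), 159.18247985839844)
0.082 ((0.45209136605262756, -0.18328538537025452), (0.08303608745336533, 0.08682043850421906), 159.18252563476562)
70 ((0.5223914384841919, 0.23542357981204987), (0.03934667631983757, 0.027621638029813766), 80.1301040649414)
80 ((0.5230209827423096, 0.23909220099449158), (0.030722077935934067, 0.02809239737689495), 85.99214935302734)
90 ((0.5233179330825806, 0.24114756286144257), (0.027115395292639732, 0.02757301926612854), 83.48442077636719)
[178, 177, 180, 174, 139, 135, 128, 103, 116, 116, 115, 115, 117, 120, 121, 117, 105, 85, 77, 73, 73, 75, 75, 83, 105, 126, 133, 138, 139, 142, 143, 143, 145, 142, 120, 92, 96, 148, 172, 170, 170, 169]
[0.52442243 0.2301439  0.16      ] [[207.8, 165.8], [206.9, 157.3], [204.2, 132.4]]
[[166.0, 211.6], [163.4, 210.7], [155.3, 208.0]]
purple,pink [0.55261445 0.34067021 0.15      ] [0.63021376 0.25637511 0.15      ]
```

```bash
cat >> h.py <<'E'
from scipy.spatial.transform import Rotation as Ro
def go(p,yaw):
    """row numbers to bring TCP to p, pointing down, tool y at world angle yaw (deg)"""
    s=read_state();R=np.array(s['tcp_rot']);a=np.radians(yaw)
    y=np.array([np.cos(a),np.sin(a),0]);z=np.array([0,0,-1.]);T=np.c_[np.cross(y,z),y,z]
    d=R.T@(np.array(p)-s['position']);r=Ro.from_matrix(R.T@T).as_rotvec(degrees=True)
    print('t',round(s['time_s'],2),'row',np.round(d/.3,3).tolist(),np.round(r/45,3).tolist())
E
python3 -c "
from h import *
go((.354,.418,.25),83.5)"
```

```text
t 0.45 row [-0.714, -0.403, -0.008] [-0.0, -0.0, -0.239]
```

Request:
{"fn": "step_arm", "kwargs": {"steps": [[-0.71, -0.4, 0, 0, 0, -0.238, -0.4], [-0.71, -0.4, 0, 0, 0, -0.238, -0.4], [-0.71, -0.4, 0, 0, 0, -0.238, -0.4], [-0.71, -0.4, 0, 0, 0, -0.238, -0.4], [-0.71, -0.4, 0, 0, 0, -0.238, -0.4], [-0.71, -0.4, 0, 0, 0, -0.238, -0.4], [-0.71, -0.4, 0, 0, 0, -0.238, -0.4], [-0.71, -0.4, 0, 0, 0, -0.238, -0.4]]}}

```text
time_s: 1.12
position: [0.3547, 0.4179, 0.2477]
tcp_rot: [[-0.993, 0.118, 0.0], [0.118, 0.993, 0.0], [-0.0, 0.0, -1.0]]
force: [-0.8, 0.3, -0.8]
opening: 0.704
grasp_force: 0.0
```

```bash
python3 -c "
from h import *
go((.523,.240,.22),83.5)"
```

```text
t 1.12 row [-0.627, -0.523, 0.092] [0.001, 0.0, -0.006]
```

Request:
{"fn": "step_arm", "kwargs": {"steps": [[-0.627, -0.523, 0.092, 0, 0, 0, -0.4], [-0.627, -0.523, 0.092, 0, 0, 0, -0.4], [-0.627, -0.523, 0.092, 0, 0, 0, -0.4], [-0.627, -0.523, 0.092, 0, 0, 0, -0.4], [-0.627, -0.523, 0.092, 0, 0, 0, -0.4], [-0.627, -0.523, 0.092, 0, 0, 0, -0.4], [-0.627, -0.523, 0.092, 0, 0, 0, -0.4], [-0.627, -0.523, 0.092, 0, 0, 0, -0.4]]}}

```text
time_s: 1.78
position: [0.5228, 0.2418, 0.2195]
tcp_rot: [[-0.993, 0.116, -0.001], [0.116, 0.993, 0.001], [0.001, 0.0, -1.0]]
force: [-0.6, -0.0, 0.6]
opening: 0.701
grasp_force: 0.0
```

```bash
python3 -c "
from h import *
go((.523,.240,.146),83.5)
cam('side','s1.png')
i=cv2.imread('pics/s1.png')[60:180,150:260];cv2.imwrite('pics/s1c.png',cv2.resize(i,None,fx=5,fy=5))"
```

```text
t 1.78 row [-0.001, -0.006, 0.245] [0.001, -0.001, -0.003]
```

View pics/s1c.png

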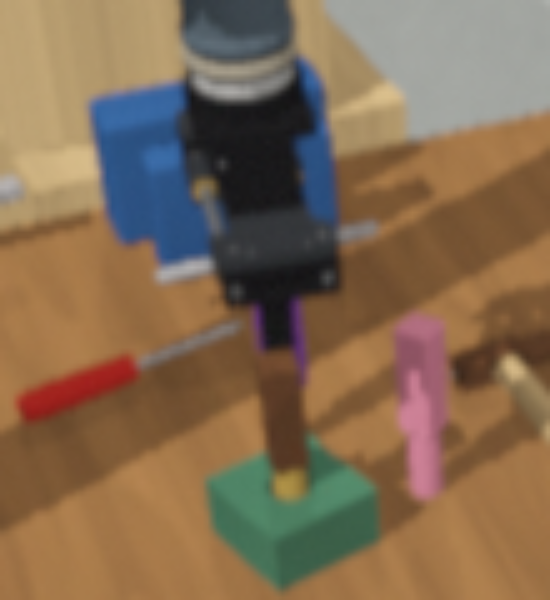

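The crop shows the gripper above the drift handle (handle end near crop px (277,365)), with both look-alikes well clear. Next I go down and close.

Request:
{"fn": "step_arm", "kwargs": {"steps": [[0, -0.005, 0.12, 0, 0, 0, -0.4], [0, -0.005, 0.245, 0, 0, 0, -0.4], [0, -0.005, 0.245, 0, 0, 0, -0.4], [0, -0.005, 0.245, 0, 0, 0, 1], [0, -0.005, 0.245, 0, 0, 0, 1], [0, -0.005, 0.245, 0, 0, 0, 1], [0, -0.005, 0.245, 0, 0, 0, 1], [0, -0.005, 0.245, 0, 0, 0, 1]]}}

```text
time_s: 2.5
position: [0.5228, 0.241, 0.1484]
tcp_rot: [[-0.994, 0.113, 0.004], [0.113, 0.994, 0.001], [-0.003, 0.001, -1.0]]
force: [0.3, -0.1, 0.0]
opening: 0.405
grasp_force: 0.0
```

Request:
{"fn": "step_arm", "kwargs": {"steps": [[0, 0, 0, 0, 0, 0, 1], [0, 0, 0, 0, 0, 0, 1], [0, 0, 0, 0, 0, 0, 1], [0, 0, 0, 0, 0, 0, 1]]}}

```text
time_s: 2.83
position: [0.5228, 0.2409, 0.1477]
tcp_rot: [[-0.993, 0.114, 0.002], [0.114, 0.993, 0.001], [-0.002, 0.002, -1.0]]
force: [0.2, 1.4, 6.3]
opening: 0.323
grasp_force: 29.9
```

```bash
python3 -c "
from h import *
s=read_state();print(s['position'],s['opening'],s['grasp_force'],s['force'],s['moment'])"
```

```text
[0.5228087  0.24093898 0.14773925] 0.32256141691714335 29.889580359013053 [0.20768562 1.3916454  6.33960749] [ 0.29705252  0.10065244 -0.04962057]
```

Request:
{"fn": "step_arm", "kwargs": {"steps": [[0, 0, -0.1, 0, 0, 0, 1], [0, 0, -0.2, 0, 0, 0, 1], [0, 0, -0.3, 0, 0, 0, 1], [0, 0, -0.36, 0, 0, 0, 1], [0, 0, -0.36, 0, 0, 0, 1], [0, 0, -0.36, 0, 0, 0, 1]]}}

```text
time_s: 3.33
position: [0.5219, 0.2403, 0.2546]
tcp_rot: [[-0.994, 0.114, 0.001], [0.114, 0.994, 0.0], [-0.001, 0.0, -1.0]]
force: [0.5, -0.5, -2.1]
opening: 0.318
grasp_force: 29.9
```

```bash
python3 - <<'E'
from h import *
c=cam('side','s2.png');t=cam('top','t2.png')
i=c['image'][70:180,150:260];j=t['image'][180:240,120:200]
o=np.hstack([cv2.resize(i,(440,440),interpolation=2),cv2.resize(j,(320,440)[:1]+(240,),interpolation=2) if 0 else cv2.copyMakeBorder(cv2.resize(j,(340,255),interpolation=2),0,185,0,0,0)])
cv2.imwrite('pics/s2c.png',o[...,::-1])
s=read_state();p=s['position'];print(p,s['force'],s['moment'])
for dz in(.022,0,-.078,-.138): print(dz,np.round(proj(c,p+[0,0,dz]),1),np.round(proj(t,p+[0,0,dz]),1))
go((.42,.03,.26),83.5)
E
```

```text
[0.52047697 0.23994208 0.25247312] [ 0.04231175 -0.56796022 -3.22690406] [-0.00883741  0.00712922 -0.07837424]
0.022 [200.2 103.6] [144.4 205.4]
0 [200.8 109.4] [146.6 206.1]
-0.078 [203. 129.] [153.7 208.4]
-0.138 [204.6 143.1] [158.5 210. ]
t 3.43 row [0.253, -0.733, -0.023] [-0.002, -0.005, -0.001]
```

View pics/s2c.png

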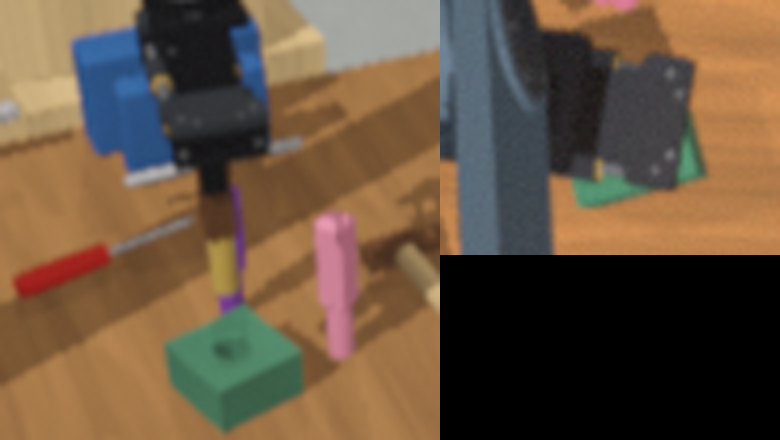

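The drift is held straight: its foot is at side px (206,143) against a predicted (205,143), with the hole at (208,157). Now I carry it to the cup.

Request:
{"fn": "step_arm", "kwargs": {"steps": [[0.04, -0.72, -0.023, 0, 0, 0, 1], [0.04, -0.72, -0.023, 0, 0, 0, 1], [0.04, -0.72, -0.023, 0, 0, 0, 1], [0.04, -0.72, -0.023, 0, 0, 0, 1], [0.04, -0.72, -0.023, 0, 0, 0, 1], [0.04, -0.72, -0.023, 0, 0, 0, 1], [0.04, -0.72, -0.023, 0, 0, 0, 1], [0.04, -0.72, -0.023, 0, 0, 0, 1]]}}

```text
time_s: 4.1
position: [0.4847, 0.0272, 0.26]
tcp_rot: [[-0.993, 0.116, -0.003], [0.116, 0.993, 0.001], [0.003, 0.001, -1.0]]
force: [-0.8, -0.6, -2.2]
opening: 0.314
grasp_force: 29.9
```

```bash
python3 -c "
from h import *
go((.451,-.179,.245),83.5)"
```

```text
t 4.1 row [0.032, -0.696, 0.049] [0.001, -0.004, -0.003]
```

Request:
{"fn": "step_arm", "kwargs": {"steps": [[0.032, -0.696, 0.0, 0, 0, 0, 1], [0.032, -0.696, 0.0, 0, 0, 0, 1], [0.032, -0.696, 0.0, 0, 0, 0, 1], [0.032, -0.696, 0.0, 0, 0, 0, 1], [0.032, -0.696, 0.02, 0, 0, 0, 1], [0.032, -0.696, 0.049, 0, 0, 0, 1], [0.032, -0.696, 0.049, 0, 0, 0, 1], [0.032, -0.696, 0.049, 0, 0, 0, 1]]}}

```text
time_s: 4.77
position: [0.4519, -0.1772, 0.2455]
tcp_rot: [[-0.994, 0.113, -0.003], [0.113, 0.994, 0.003], [0.003, 0.003, -1.0]]
force: [0.2, 0.1, -2.2]
opening: 0.318
grasp_force: 29.9
```

```bash
python3 - <<'E'
from h import *
go((.451,-.179,.245),83.5)
c=cam('side')
s=read_state();p=s['position'];print(p,s['force'])
o=c['image'][150:290,150:290];cv2.imwrite('pics/s3c.png',cv2.resize(o,(560,560),interpolation=2)[...,::-1])
for dz in(-.078,-.138): print(dz,(np.array(proj(c,p+[0,0,dz]))-150)*4)
E
```

```text
t 4.77 row [0.002, -0.006, 0.002] [0.004, -0.004, 0.0]
[ 0.45219107 -0.17690966  0.24594572] [-0.1934032   0.43147532 -2.21632686]
-0.078 [297.23336382 277.55174353]
-0.138 [302.12435775 335.46839398]
```

View pics/s3c.png

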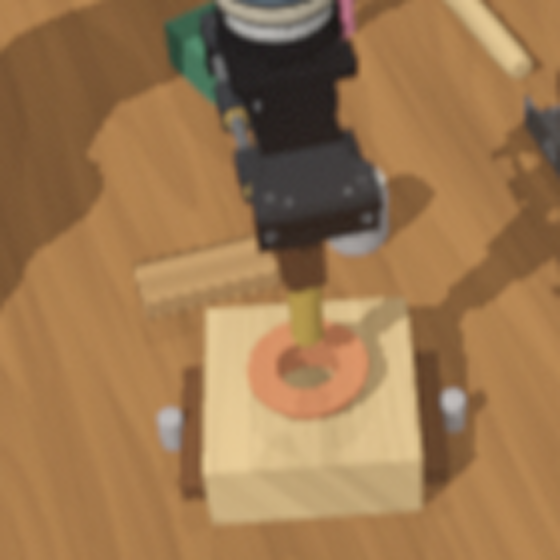

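The crop shows the foot above the cup centre at crop px (309,340), with the cup at (308,370). I start gentle taps on the +y side.

Request:
{"fn": "step_arm", "kwargs": {"steps": [[0, 0.11, 0.02, 0, 0, 0, 1], [0, 0.11, 0.05, 0, 0, 0, 1], [0, 0.11, 0.07, 0, 0, 0, 1], [0, 0.11, 0.08, 0, 0, 0, 1], [0, 0.11, 0.085, 0, 0, 0, 1], [0, 0.11, 0.085, 0, 0, 0, 1]]}}

```text
time_s: 5.32
position: [0.4562, -0.1462, 0.221]
tcp_rot: [[-0.994, 0.113, -0.0], [0.113, 0.994, -0.0], [0.0, -0.0, -1.0]]
force: [-0.1, 0.1, -1.5]
opening: 0.32
grasp_force: 29.9
```

Request:
{"fn": "step_arm", "kwargs": {"steps": [[0, 0, -0.03, 0, 0, 0, 1], [0, -0.22, -0.04, 0, 0, 0, 1], [0, -0.22, -0.04, 0, 0, 0, 1], [0, -0.22, -0.03, 0, 0, 0, 1], [0, -0.22, -0.01, 0, 0, 0, 1], [0, -0.22, 0, 0, 0, 0, 1], [0, -0.22, 0, 0, 0, 0, 1]]}}

```text
time_s: 5.9
position: [0.4475, -0.2107, 0.2204]
tcp_rot: [[-0.994, 0.114, -0.002], [0.114, 0.994, 0.002], [0.002, 0.002, -1.0]]
force: [-0.6, 0.5, -2.0]
opening: 0.318
grasp_force: 29.9
```

Request:
{"fn": "step_arm", "kwargs": {"steps": [[0, 0, 0.005, 0, 0, 0, 1], [0, 0, 0.01, 0, 0, 0, 1], [0, 0, 0.01, 0, 0, 0, 1]]}}

```text
time_s: 6.15
position: [0.4483, -0.2112, 0.2179]
tcp_rot: [[-0.994, 0.113, -0.001], [0.113, 0.994, 0.001], [0.001, 0.0, -1.0]]
force: [0.1, -0.8, -1.9]
opening: 0.321
grasp_force: 29.9
```

Request:
{"fn": "step_arm", "kwargs": {"steps": [[0, 0, -0.03, 0, 0, 0, 1], [0, 0.22, -0.03, 0, 0, 0, 1], [0, 0.22, -0.03, 0, 0, 0, 1], [0, 0.22, -0.02, 0, 0, 0, 1], [0, 0.22, -0.01, 0, 0, 0, 1], [0, 0.22, 0, 0, 0, 0, 1], [0, 0.22, 0, 0, 0, 0, 1]]}}

```text
time_s: 6.73
position: [0.4565, -0.1471, 0.2182]
tcp_rot: [[-0.993, 0.114, 0.001], [0.114, 0.993, -0.0], [-0.001, -0.0, -1.0]]
force: [0.4, 0.3, -1.0]
opening: 0.319
grasp_force: 30.0
```

Request:
{"fn": "step_arm", "kwargs": {"steps": [[0, 0, 0.004, 0, 0, 0, 1], [0, 0, 0.008, 0, 0, 0, 1], [0, 0, 0.008, 0, 0, 0, 1]]}}

```text
time_s: 6.98
position: [0.4564, -0.147, 0.2163]
tcp_rot: [[-0.993, 0.115, 0.001], [0.115, 0.993, -0.0], [-0.001, 0.0, -1.0]]
force: [0.6, 2.4, 3.9]
opening: 0.32
grasp_force: 30.0
```

Request:
{"fn": "step_arm", "kwargs": {"steps": [[0, 0, -0.03, 0, 0, 0, 1], [0, -0.22, -0.03, 0, 0, 0, 1], [0, -0.22, -0.03, 0, 0, 0, 1], [0, -0.22, -0.02, 0, 0, 0, 1], [0, -0.22, -0.01, 0, 0, 0, 1], [0, -0.22, 0, 0, 0, 0, 1], [0, -0.22, 0, 0, 0, 0, 1]]}}

```text
time_s: 7.57
position: [0.4486, -0.2123, 0.2159]
tcp_rot: [[-0.994, 0.113, 0.0], [0.113, 0.994, -0.002], [-0.001, -0.002, -1.0]]
force: [-0.9, -0.3, -0.1]
opening: 0.32
grasp_force: 30.0
```

Request:
{"fn": "step_arm", "kwargs": {"steps": [[0, 0, -0.03, 0, 0, 0, 1], [0.11, 0.11, -0.03, 0, 0, 0, 1], [0.11, 0.11, -0.03, 0, 0, 0, 1], [0.11, 0.11, -0.02, 0, 0, 0, 1], [0.11, 0.11, -0.01, 0, 0, 0, 1], [0.11, 0.11, 0, 0, 0, 0, 1], [0.11, 0.11, 0, 0, 0, 0, 1]]}}

```text
time_s: 8.15
position: [0.4198, -0.1755, 0.2153]
tcp_rot: [[-0.994, 0.114, -0.0], [0.114, 0.994, 0.0], [0.0, 0.0, -1.0]]
force: [-0.4, 0.8, -2.0]
opening: 0.319
grasp_force: 30.0
```

Request:
{"fn": "step_arm", "kwargs": {"steps": [[0, 0, -0.03, 0, 0, 0, 1], [-0.22, 0, -0.03, 0, 0, 0, 1], [-0.22, 0, -0.03, 0, 0, 0, 1], [-0.22, 0, -0.02, 0, 0, 0, 1], [-0.22, 0, -0.01, 0, 0, 0, 1], [-0.22, 0, 0, 0, 0, 0, 1], [-0.22, 0, 0, 0, 0, 0, 1]]}}

```text
time_s: 8.73
position: [0.4842, -0.1827, 0.2155]
tcp_rot: [[-0.993, 0.114, -0.001], [0.114, 0.993, 0.001], [0.001, 0.0, -1.0]]
force: [0.4, -0.3, -1.1]
opening: 0.319
grasp_force: 30.0
```

Request:
{"fn": "step_arm", "kwargs": {"steps": [[0, 0, 0.003, 0, 0, 0, 1], [0, 0, 0.006, 0, 0, 0, 1], [0, 0, 0.01, 0, 0, 0, 1], [0, 0, 0.01, 0, 0, 0, 1]]}}

```text
time_s: 9.07
position: [0.4847, -0.1828, 0.2132]
tcp_rot: [[-0.993, 0.114, 0.0], [0.114, 0.993, -0.0], [-0.0, -0.0, -1.0]]
force: [-0.9, 1.0, 3.5]
opening: 0.321
grasp_force: 30.0
```

Request:
{"fn": "step_arm", "kwargs": {"steps": [[0, 0, -0.03, 0, 0, 0, 1], [0.22, 0, -0.03, 0, 0, 0, 1], [0.22, 0, -0.03, 0, 0, 0, 1], [0.22, 0, -0.01, 0, 0, 0, 1], [0.22, 0, -0.005, 0, 0, 0, 1], [0.22, 0, 0, 0, 0, 0, 1], [0.22, 0, 0, 0, 0, 0, 1]]}}

```text
time_s: 9.65
position: [0.4186, -0.1742, 0.2129]
tcp_rot: [[-0.993, 0.114, -0.003], [0.114, 0.993, 0.003], [0.003, 0.003, -1.0]]
force: [-3.4, 3.4, 5.2]
opening: 0.324
grasp_force: 30.1
```

Request:
{"fn": "step_arm", "kwargs": {"steps": [[0, 0, -0.03, 0, 0, 0, 1], [-0.11, 0.11, -0.03, 0, 0, 0, 1], [-0.11, 0.11, -0.03, 0, 0, 0, 1], [-0.11, 0.11, -0.01, 0, 0, 0, 1], [-0.11, 0.11, -0.005, 0, 0, 0, 1], [-0.11, 0.11, 0, 0, 0, 0, 1], [-0.11, 0.11, 0, 0, 0, 0, 1]]}}

```text
time_s: 10.23
position: [0.4562, -0.1466, 0.2126]
tcp_rot: [[-0.993, 0.115, 0.001], [0.115, 0.993, 0.0], [-0.001, 0.0, -1.0]]
force: [0.8, 1.0, -0.1]
opening: 0.318
grasp_force: 30.0
```

Request:
{"fn": "step_arm", "kwargs": {"steps": [[0, 0, -0.03, 0, 0, 0, 1], [0, -0.22, -0.03, 0, 0, 0, 1], [0, -0.22, -0.03, 0, 0, 0, 1], [0, -0.22, -0.01, 0, 0, 0, 1], [0, -0.22, -0.005, 0, 0, 0, 1], [0, -0.22, 0, 0, 0, 0, 1], [0, -0.22, 0, 0, 0, 0, 1]]}}

```text
time_s: 10.82
position: [0.4476, -0.2113, 0.2126]
tcp_rot: [[-0.994, 0.113, -0.002], [0.113, 0.994, 0.001], [0.002, 0.0, -1.0]]
force: [0.2, 0.2, -3.0]
opening: 0.322
grasp_force: 30.0
```

Request:
{"fn": "step_arm", "kwargs": {"steps": [[0, 0, 0.003, 0, 0, 0, 1], [0, 0, 0.006, 0, 0, 0, 1], [0, 0, 0.01, 0, 0, 0, 1], [0, 0, 0.01, 0, 0, 0, 1]]}}

```text
time_s: 11.15
position: [0.4482, -0.2113, 0.2105]
tcp_rot: [[-0.994, 0.112, -0.001], [0.112, 0.994, -0.0], [0.001, -0.0, -1.0]]
force: [-2.0, 0.1, 4.0]
opening: 0.319
grasp_force: 30.0
```

Request:
{"fn": "step_arm", "kwargs": {"steps": [[0, 0, -0.03, 0, 0, 0, 1], [0, 0.22, -0.03, 0, 0, 0, 1], [0, 0.22, -0.03, 0, 0, 0, 1], [0, 0.22, -0.01, 0, 0, 0, 1], [0, 0.22, -0.005, 0, 0, 0, 1], [0, 0.22, 0, 0, 0, 0, 1], [0, 0.22, 0, 0, 0, 0, 1]]}}

```text
time_s: 11.73
position: [0.456, -0.1461, 0.21]
tcp_rot: [[-0.993, 0.114, 0.0], [0.114, 0.993, 0.001], [0.0, 0.001, -1.0]]
force: [0.9, 3.5, 3.2]
opening: 0.323
grasp_force: 30.0
```

Request:
{"fn": "step_arm", "kwargs": {"steps": [[0, 0, -0.03, 0, 0, 0, 1], [0.11, -0.11, -0.03, 0, 0, 0, 1], [0.11, -0.11, -0.03, 0, 0, 0, 1], [0.11, -0.11, -0.01, 0, 0, 0, 1], [0.11, -0.11, -0.005, 0, 0, 0, 1], [0.11, -0.11, 0, 0, 0, 0, 1], [0.11, -0.11, 0, 0, 0, 0, 1]]}}

```text
time_s: 12.32
position: [0.4199, -0.1758, 0.2097]
tcp_rot: [[-0.994, 0.113, 0.0], [0.113, 0.994, -0.001], [-0.0, -0.001, -1.0]]
force: [-0.5, 1.3, -1.3]
opening: 0.316
grasp_force: 30.0
```

Request:
{"fn": "step_arm", "kwargs": {"steps": [[0, 0, -0.03, 0, 0, 0, 1], [-0.22, 0, -0.03, 0, 0, 0, 1], [-0.22, 0, -0.03, 0, 0, 0, 1], [-0.22, 0, -0.01, 0, 0, 0, 1], [-0.22, 0, -0.005, 0, 0, 0, 1], [-0.22, 0, 0, 0, 0, 0, 1], [-0.22, 0, 0, 0, 0, 0, 1]]}}

```text
time_s: 12.9
position: [0.4855, -0.1829, 0.2101]
tcp_rot: [[-0.994, 0.113, 0.002], [0.113, 0.994, -0.001], [-0.002, -0.001, -1.0]]
force: [1.0, 0.0, 1.1]
opening: 0.316
grasp_force: 30.0
```

Request:
{"fn": "step_arm", "kwargs": {"steps": [[0, 0, 0.003, 0, 0, 0, 1], [0, 0, 0.006, 0, 0, 0, 1], [0, 0, 0.01, 0, 0, 0, 1], [0, 0, 0.01, 0, 0, 0, 1]]}}

```text
time_s: 13.23
position: [0.4853, -0.183, 0.2073]
tcp_rot: [[-0.993, 0.114, 0.002], [0.114, 0.993, -0.0], [-0.002, -0.0, -1.0]]
force: [3.0, -0.4, 5.2]
opening: 0.318
grasp_force: 30.0
```

Request:
{"fn": "step_arm", "kwargs": {"steps": [[0, 0, -0.03, 0, 0, 0, 1], [0.22, 0, -0.03, 0, 0, 0, 1], [0.22, 0, -0.03, 0, 0, 0, 1], [0.22, 0, -0.01, 0, 0, 0, 1], [0.22, 0, -0.005, 0, 0, 0, 1], [0.22, 0, 0, 0, 0, 0, 1], [0.22, 0, 0, 0, 0, 0, 1]]}}

```text
time_s: 13.82
position: [0.4169, -0.1731, 0.2062]
tcp_rot: [[-0.993, 0.114, -0.007], [0.114, 0.993, 0.006], [0.008, 0.005, -1.0]]
force: [-3.3, 2.3, 4.1]
opening: 0.318
grasp_force: 30.0
```

Request:
{"fn": "step_arm", "kwargs": {"steps": [[0, 0, -0.03, 0, 0, 0, 1], [-0.11, 0.11, -0.03, 0, 0, 0, 1], [-0.11, 0.11, -0.03, 0, 0, 0, 1], [-0.11, 0.11, -0.01, 0, 0, 0, 1], [-0.11, 0.11, -0.005, 0, 0, 0, 1], [-0.11, 0.11, 0, 0, 0, 0, 1], [-0.11, 0.11, 0, 0, 0, 0, 1]]}}

```text
time_s: 14.4
position: [0.4557, -0.1464, 0.2065]
tcp_rot: [[-0.993, 0.115, -0.0], [0.115, 0.993, 0.001], [0.0, 0.001, -1.0]]
force: [0.8, 1.5, 0.6]
opening: 0.319
grasp_force: 30.0
```

Request:
{"fn": "step_arm", "kwargs": {"steps": [[0, 0, -0.03, 0, 0, 0, 1], [0, -0.22, -0.03, 0, 0, 0, 1], [0, -0.22, -0.03, 0, 0, 0, 1], [0, -0.22, -0.01, 0, 0, 0, 1], [0, -0.22, -0.005, 0, 0, 0, 1], [0, -0.22, 0, 0, 0, 0, 1], [0, -0.22, 0, 0, 0, 0, 1]]}}

```text
time_s: 14.98
position: [0.4475, -0.2112, 0.2065]
tcp_rot: [[-0.994, 0.113, -0.002], [0.113, 0.994, 0.001], [0.002, 0.001, -1.0]]
force: [-0.4, 0.6, -2.1]
opening: 0.321
grasp_force: 30.0
```

Request:
{"fn": "step_arm", "kwargs": {"steps": [[0, 0, 0.003, 0, 0, 0, 1], [0, 0, 0.006, 0, 0, 0, 1], [0, 0, 0.01, 0, 0, 0, 1], [0, 0, 0.01, 0, 0, 0, 1]]}}

```text
time_s: 15.32
position: [0.448, -0.2112, 0.2045]
tcp_rot: [[-0.994, 0.112, -0.001], [0.112, 0.994, 0.0], [0.001, -0.0, -1.0]]
force: [-3.0, 0.6, 5.8]
opening: 0.315
grasp_force: 30.0
```

Request:
{"fn": "step_arm", "kwargs": {"steps": [[0, 0, -0.03, 0, 0, 0, 1], [0, 0.22, -0.03, 0, 0, 0, 1], [0, 0.22, -0.03, 0, 0, 0, 1], [0, 0.22, -0.01, 0, 0, 0, 1], [0, 0.22, -0.005, 0, 0, 0, 1], [0, 0.22, 0, 0, 0, 0, 1], [0, 0.22, 0, 0, 0, 0, 1]]}}

```text
time_s: 15.9
position: [0.4558, -0.1452, 0.2044]
tcp_rot: [[-0.993, 0.115, -0.0], [0.115, 0.993, 0.004], [0.001, 0.004, -1.0]]
force: [-0.1, 5.7, 7.3]
opening: 0.318
grasp_force: 30.1
```

Request:
{"fn": "step_arm", "kwargs": {"steps": [[0, 0, -0.03, 0, 0, 0, 1], [0.11, -0.11, -0.03, 0, 0, 0, 1], [0.11, -0.11, -0.03, 0, 0, 0, 1], [0.11, -0.11, -0.01, 0, 0, 0, 1], [0.11, -0.11, -0.005, 0, 0, 0, 1], [0.11, -0.11, 0, 0, 0, 0, 1], [0.11, -0.11, 0, 0, 0, 0, 1]]}}

```text
time_s: 16.48
position: [0.42, -0.1759, 0.2039]
tcp_rot: [[-0.994, 0.113, 0.0], [0.113, 0.994, -0.001], [-0.0, -0.001, -1.0]]
force: [-0.5, -1.4, 0.8]
opening: 0.321
grasp_force: 30.0
```

Request:
{"fn": "step_arm", "kwargs": {"steps": [[0, 0, -0.03, 0, 0, 0, 1], [-0.22, 0, -0.03, 0, 0, 0, 1], [-0.22, 0, -0.03, 0, 0, 0, 1], [-0.22, 0, -0.01, 0, 0, 0, 1], [-0.22, 0, -0.005, 0, 0, 0, 1], [-0.22, 0, 0, 0, 0, 0, 1], [-0.22, 0, 0, 0, 0, 0, 1]]}}

```text
time_s: 17.07
position: [0.4856, -0.183, 0.204]
tcp_rot: [[-0.994, 0.113, 0.002], [0.113, 0.994, -0.001], [-0.002, -0.001, -1.0]]
force: [1.2, -0.4, 1.5]
opening: 0.319
grasp_force: 30.0
```

Request:
{"fn": "step_arm", "kwargs": {"steps": [[0, 0, 0.003, 0, 0, 0, 1], [0, 0, 0.005, 0, 0, 0, 1], [0, 0, 0.007, 0, 0, 0, 1], [0, 0, 0.007, 0, 0, 0, 1]]}}

```text
time_s: 17.4
position: [0.4854, -0.1831, 0.2037]
tcp_rot: [[-0.993, 0.114, 0.003], [0.114, 0.993, -0.001], [-0.003, -0.001, -1.0]]
force: [1.2, 0.8, 10.4]
opening: 0.321
grasp_force: 30.0
```

Request:
{"fn": "step_arm", "kwargs": {"steps": [[0, 0, -0.03, 0, 0, 0, 1], [0.22, 0, -0.03, 0, 0, 0, 1], [0.22, 0, -0.03, 0, 0, 0, 1], [0.22, 0, -0.01, 0, 0, 0, 1], [0.22, 0, -0.005, 0, 0, 0, 1], [0.22, 0, 0, 0, 0, 0, 1], [0.22, 0, 0, 0, 0, 0, 1]]}}

```text
time_s: 17.98
position: [0.4177, -0.1734, 0.2028]
tcp_rot: [[-0.993, 0.115, -0.004], [0.115, 0.993, 0.005], [0.004, 0.004, -1.0]]
force: [-2.2, 4.0, 16.0]
opening: 0.32
grasp_force: 30.0
```

Request:
{"fn": "step_arm", "kwargs": {"steps": [[0, 0, -0.03, 0, 0, 0, 1], [-0.11, 0.11, -0.03, 0, 0, 0, 1], [-0.11, 0.11, -0.03, 0, 0, 0, 1], [-0.11, 0.11, -0.01, 0, 0, 0, 1], [-0.11, 0.11, -0.005, 0, 0, 0, 1], [-0.11, 0.11, 0, 0, 0, 0, 1], [-0.11, 0.11, 0, 0, 0, 0, 1]]}}

```text
time_s: 18.57
position: [0.4567, -0.1463, 0.2033]
tcp_rot: [[-0.993, 0.115, 0.003], [0.115, 0.993, 0.001], [-0.003, 0.001, -1.0]]
force: [0.5, 4.3, 14.6]
opening: 0.319
grasp_force: 30.0
```

Request:
{"fn": "step_arm", "kwargs": {"steps": [[0, 0, -0.03, 0, 0, 0, 1], [0, -0.22, -0.03, 0, 0, 0, 1], [0, -0.22, -0.03, 0, 0, 0, 1], [0, -0.22, -0.01, 0, 0, 0, 1], [0, -0.22, -0.005, 0, 0, 0, 1], [0, -0.22, 0, 0, 0, 0, 1], [0, -0.22, 0, 0, 0, 0, 1]]}}

```text
time_s: 19.15
position: [0.4488, -0.2148, 0.2035]
tcp_rot: [[-0.994, 0.112, 0.002], [0.112, 0.994, -0.007], [-0.003, -0.007, -1.0]]
force: [-2.6, -5.8, 10.9]
opening: 0.32
grasp_force: 30.1
```

All four sides are rigid now (10–16 N). I make one confirming press on −x, then raise.

Request:
{"fn": "step_arm", "kwargs": {"steps": [[0, 0, -0.03, 0, 0, 0, 1], [-0.11, 0.11, -0.03, 0, 0, 0, 1], [-0.11, 0.11, -0.03, 0, 0, 0, 1], [-0.11, 0.11, -0.01, 0, 0, 0, 1], [-0.11, 0.11, -0.003, 0, 0, 0, 1], [-0.11, 0.11, 0.002, 0, 0, 0, 1], [-0.11, 0.11, 0.002, 0, 0, 0, 1]]}}

```text
time_s: 19.73
position: [0.4852, -0.1819, 0.2032]
tcp_rot: [[-0.993, 0.115, 0.002], [0.115, 0.993, 0.002], [-0.002, 0.002, -1.0]]
force: [0.1, 5.2, 17.7]
opening: 0.319
grasp_force: 30.0
```

Request:
{"fn": "step_arm", "kwargs": {"steps": [[0, 0, -0.07, 0, 0, 0, 1], [0, 0, -0.16, 0, 0, 0, 1], [0, 0.1, -0.19, 0, 0, 0, 1], [0, 0.5, -0.19, 0, 0, 0, 1], [0, 0.5, -0.19, 0, 0, 0, 1], [0, 0.5, -0.19, 0, 0, 0, 1], [0, 0.5, -0.19, 0, 0, 0, 1]]}}

```text
time_s: 20.32
position: [0.499, -0.0277, 0.2567]
tcp_rot: [[-0.994, 0.109, -0.006], [0.109, 0.994, 0.005], [0.006, 0.005, -1.0]]
force: [-0.9, -1.3, -2.0]
opening: 0.319
grasp_force: 30.0
```

```bash
python3 - <<'E'
from h import *
go((.522,.241,.26),83.5)
c=cam('side')
o=c['image'][120:270,170:290];cv2.imwrite('pics/s4c.png',cv2.resize(o,(480,600),interpolation=2)[...,::-1])
p=read_state()['position']
for dz in(-.078,-.138): print(dz,(np.array(proj(c,p+[0,0,dz]))-[170,120])*4)
E
```

```text
t 20.32 row [0.021, 0.899, -0.007] [0.006, -0.008, 0.006]
-0.078 [211.78146484 234.29913231]
-0.138 [216.44941064 292.7278319 ]
```

View pics/s4c.png

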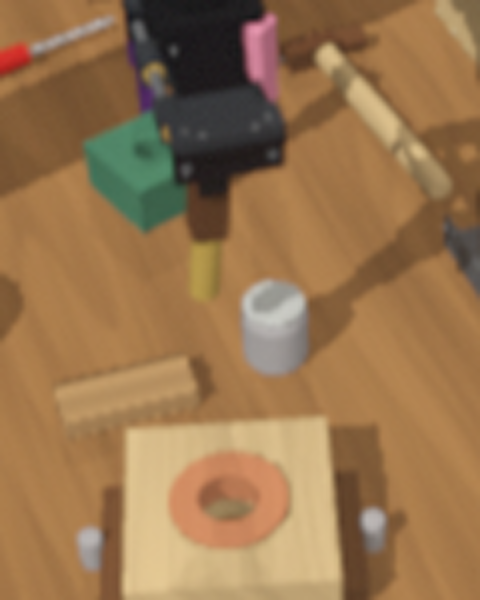

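The cup's flange lies on the wood with no shadow. The drift, though, now leans in the grip: its foot is at crop px (203,296) against an expected (220,295), about 6.5° toward tool +x. I will tilt the tool to correct this above the holder.

Request:
{"fn": "step_arm", "kwargs": {"steps": [[0.02, 0.9, -0.01, 0, -0.14, 0, 1], [0.02, 0.9, -0.01, 0, -0.14, 0, 1], [0.02, 0.9, -0.01, 0, -0.14, 0, 1], [0.02, 0.9, -0.01, 0, -0.14, 0, 1], [0.02, 0.9, -0.01, 0, -0.14, 0, 1], [0.02, 0.9, -0.01, 0, -0.14, 0, 1], [0.02, 0.9, -0.01, 0, -0.14, 0, 1], [0.02, 0.9, -0.01, 0, -0.14, 0, 1]]}}

```text
time_s: 21.03
position: [0.5264, 0.2376, 0.2599]
tcp_rot: [[-0.988, 0.11, 0.108], [0.109, 0.994, -0.012], [-0.108, 0.0, -0.994]]
force: [-0.8, -0.5, -2.4]
opening: 0.323
grasp_force: 30.0
```

Request:
{"fn": "step_arm", "kwargs": {"steps": [[0, 0, 0, 0, 0, 0, 1], [0, 0, 0, 0, 0, 0, 1]]}}

```text
time_s: 21.2
position: [0.526, 0.2332, 0.2599]
tcp_rot: [[-0.988, 0.115, 0.106], [0.114, 0.993, -0.014], [-0.107, -0.002, -0.994]]
force: [0.2, -0.8, -1.3]
opening: 0.318
grasp_force: 30.0
```

```bash
python3 - <<'E'
from h import *
c=cam('side');t=cam('top')
o=c['image'][80:180,150:260];a=cv2.resize(o,(605,550),interpolation=2)
cv2.imwrite('pics/s5c.png',a[...,::-1])
p=read_state()['position']; print(p)
for q in(p-[0,0,.006],p-[0,0,.078],p-[0,0,.138],(.523,.239,.05)): print((np.array(proj(c,q))-[150,80])*5.5)
E
```

```text
[0.52640836 0.23301847 0.26043689]
[292.07696969 162.79409363]
[302.77452159 262.65369433]
[311.14094988 340.75270201]
[312.93837696 425.37199431]
```

View pics/s5c.png

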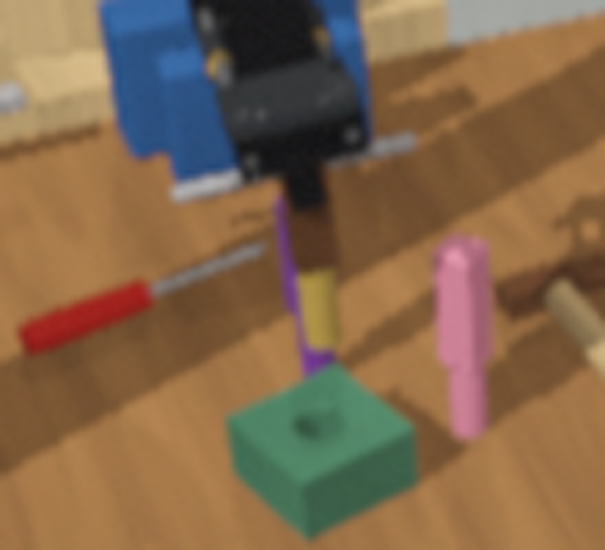

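The drift is nearly vertical now, with its foot at crop px (322,338) and the hole at (319,424). The TCP needs to shift about (−4.5, +8) mm, then go down.

Request:
{"fn": "step_arm", "kwargs": {"steps": [[0.018, 0.025, -0.002, 0, 0, 0, 1], [0.018, 0.025, -0.002, 0, 0, 0, 1], [0.03, 0.025, 0.1, 0, 0, 0, 1], [0.041, 0.025, 0.213, 0, 0, 0, 1], [0.041, 0.025, 0.213, 0, 0, 0, 1], [0.041, 0.025, 0.213, 0, 0, 0, 1]]}}

```text
time_s: 21.8
position: [0.5209, 0.2425, 0.1948]
tcp_rot: [[-0.988, 0.114, 0.104], [0.113, 0.993, -0.014], [-0.105, -0.002, -0.994]]
force: [1.3, 0.7, -1.8]
opening: 0.319
grasp_force: 30.0
```

```bash
python3 - <<'E'
from h import *
c=cam('side')
o=c['image'][100:180,160:250];a=cv2.resize(o,(675,600),interpolation=2)
cv2.imwrite('pics/s6c.png',a[...,::-1])
s=read_state();p=s['position']; print(p,s['force'],s['moment'])
for q in(p-[0,0,.078],p-[0,0,.138],(.523,.239,.05)): print((np.array(proj(c,q))-[160,100])*7.5)
E
```

```text
[0.52259048 0.24298487 0.19657577] [ 0.325599   -0.24464357 -1.23379112] [0.02446121 0.0065283  0.03650993]
[335.81761331 311.32790851]
[346.91008636 411.56523625]
[351.7341504  430.05271952]
```

View pics/s6c.png

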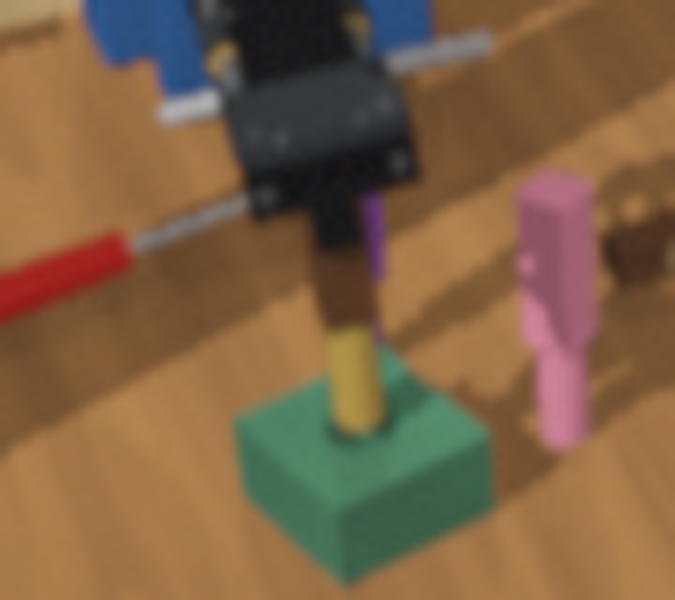

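The foot sits over the hole at crop px (360,418), centred between the rim edges at 328 and 392. I lower it gently.

Request:
{"fn": "step_arm", "kwargs": {"steps": [[0.003, 0, 0.03, 0, 0, 0, 1], [0.005, 0, 0.05, 0, 0, 0, 1], [0.007, 0, 0.066, 0, 0, 0, 1], [0.007, 0, 0.066, 0, 0, 0, 1]]}}

```text
time_s: 22.18
position: [0.5287, 0.2437, 0.1843]
tcp_rot: [[-0.986, 0.112, 0.127], [0.111, 0.994, -0.011], [-0.127, 0.004, -0.992]]
force: [-3.3, -3.4, 27.4]
opening: 0.317
grasp_force: 30.0
```

```bash
python3 - <<'E'
from h import *
s=read_state();F=s['force']-np.array([-.2,-.2,-1.7]);M=s['moment'];z=-.134
print(F,M,'contact offset from TCP x,y:',(z*F[0]-M[1])/F[2],(M[0]+z*F[1])/F[2])
E
```

```text
[-3.13093323 -3.1998619  29.10487395] [-1.01209865  0.01028267 -0.16719332] contact offset from TCP x,y: 0.014061644135526003 -0.020041906242363593
```

Request:
{"fn": "step_arm", "kwargs": {"steps": [[-0.003, 0, -0.03, 0, 0, 0, 1], [-0.008, 0, -0.08, 0, 0, 0, 1], [-0.008, 0, -0.08, 0, 0, 0, 1], [-0.008, 0, -0.08, 0, 0, 0, 1]]}}

```text
time_s: 22.52
position: [0.5231, 0.2435, 0.2018]
tcp_rot: [[-0.987, 0.114, 0.113], [0.113, 0.994, -0.011], [-0.113, 0.001, -0.994]]
force: [0.2, -1.1, -2.2]
opening: 0.32
grasp_force: 30.0
```

```bash
python3 - <<'E'
from h import *
c=cam('side');s=read_state();p=s['position'];print(p,s['tcp_rot'][:,2])
im=cv2.cvtColor(cv2.resize(c['image'][100:180,160:250],None,fx=8,fy=8,interpolation=cv2.INTER_CUBIC),cv2.COLOR_RGB2HSV).astype(int)
H,S,V=im[...,0],im[...,1],im[...,2]
m=((H>17)&(H<32)&(S>120)&(V>90)).astype(np.uint8)*255
n,l,st,ce=cv2.connectedComponentsWithStats(m);
for k in range(1,n):
    if st[k,4]>800:print('brass',st[k,:4]/8+[160,100,0,0],st[k,4])
k=1+np.argmax(st[1:,4]);cs,_=cv2.findContours((l==k).astype(np.uint8),0,1);print(cv2.minAreaRect(cs[0]),[np.round(q/8+[160,100],1).tolist() for q in cv2.boxPoints(cv2.minAreaRect(cs[0]))])
def edge(y0,y1):
  for r in range(y0,y1,8):
    x=np.where(m[r]&(l[r]==k))[0]
    if len(x):print(r/8+100,x.min()/8+160,x.max()/8+160,end=' | ')
edge(0,640)
g=(H>60)&(H<95)&(S>80); gx=g&(V<90)
cs,_=cv2.findContours(g.astype(np.uint8)*255,0,1);q=max(cs,key=cv2.contourArea);print('\ngreen box',np.array(cv2.boundingRect(q))/8+[160,100,0,0])
for z in(.01,.05):print(proj(c,(.523,.239,z)))
E
```

```text
[0.52235528 0.24322661 0.20069915] [ 0.11007383 -0.01215734 -0.99384906]
brass [202.375 140.75    7.875  13.75 ] 5302
((367.50555419921875, 381.4124450683594), (110.36107635498047, 59.86663055419922), 84.20720672607422) [[201.5, 141.2], [209.0, 140.4], [210.4, 154.2], [202.9, 154.9]]
141.0 204.75 208.375 | 142.0 202.75 209.0 | 143.0 202.625 209.125 | 144.0 202.75 209.25 | 145.0 202.875 209.375 | 146.0 202.875 209.375 | 147.0 203.0 209.5 | 148.0 203.25 209.5 | 149.0 203.125 209.5 | 150.0 203.75 209.625 | 151.0 204.125 209.875 | 152.0 204.25 210.125 | 153.0 204.5 210.0 | 154.0 205.5 209.25 | 
green box [192.    147.5    32.875  29.375]
(np.float64(207.82688369193838), np.float64(165.79441019636724))
(np.float64(206.897886720277), np.float64(157.3403626023191))
```

```bash
cat > b.py <<'E'
from h import *
def brass(img,box):
    x0,y0,x1,y1=box
    im=cv2.cvtColor(cv2.resize(img[y0:y1,x0:x1],None,fx=8,fy=8,interpolation=cv2.INTER_CUBIC),cv2.COLOR_RGB2HSV).astype(int)
    H,S,V=im[...,0],im[...,1],im[...,2]
    m=((H>17)&(H<32)&(S>120)&(V>70)).astype(np.uint8)*255
    n,l,st,ce=cv2.connectedComponentsWithStats(m);k=1+np.argmax(st[1:,4])
    r,cx=[],[]
    for y in range(0,m.shape[0],4):
        x=np.where(l[y]==k)[0]
        if len(x)>36: r.append(y/8+y0);cx.append(x.mean()/8+x0)
    s=st[k]; return np.array(r),np.array(cx),s[1]/8+y0,(s[1]+s[3])/8+y0
def rep(img,c,p,box):
    r,cx,a,b=brass(img,box);g=slice(4,-8)
    f=np.polyfit(r[g],cx[g],1)
    J=np.array(proj(c,p-[0,0,.078]));F=np.array(proj(c,p-[0,0,.138]))
    print('top,bot v',a,b,'pred v',J[1],F[1],'u obs-pred at joint,foot',np.polyval(f,J[1])-J[0],np.polyval(f,F[1])-F[0])
E
python3 - <<'E'
from b import *
c=cam('side');p=np.array(read_state()['position']);print(p)
rep(c['image'],c,p,(190,125,225,165))
i=cv2.imread('pics/s2.png')[...,::-1].copy()
rep(i,c,np.array([.5205,.2399,.2525]),(190,110,225,152))
im=cv2.cvtColor(cv2.resize(i[150:166,192:226],None,fx=1,fy=1),cv2.COLOR_RGB2GRAY);print(im[:,6:28])
E
```

```text
[0.52187749 0.24308143 0.20000196]
top,bot v 141.0 155.0 pred v 140.75723340344462 154.1643227021824 u obs-pred at joint,foot 0.9143580343834401 0.6369061674435272
top,bot v 129.25 143.5 pred v 128.9903242077449 143.07327102247368 u obs-pred at joint,foot 1.5854467408649953 1.3084064527383816
[[127 129 132 132 129 121 113 110 109 109 110 111 111 112 115 118 121 124
  128 129 128 129]
 [127 127 128 124 118 112 109 109 108 109 109 109 111 111 116 118 118 120
  124 125 122 116]
 [123 121 119 117 114 109 109 108 109 110 111 112 110 112 117 118 118 118
  121 121 116 110]
 [117 114 114 114 112 110 109 110 111 113 114 114 111 111 115 118 119 120
  120 120 119 115]
 [113 112 114 113 113 109 108 107 107 106 109 108 103 108 115 118 118 119
  120 120 120 118]
 [113 112 113 114 113 105  97  95  96  96  99  99  98 103 112 118 119 119
  121 120 120 120]
 [112 113 112 113 109  95  83  81  85  90  96  97  97 100 107 115 118 117
  119 119 119 118]
 [112 113 113 113 108  93  76  74  78  85  93  97  98 100 106 115 117 117
  118 119 119 118]
 [113 113 113 113 111  98  84  78  77  82  93  97  99 103 108 114 117 117
  118 118 118 120]
 [114 114 113 113 113 108  98  91  88  88  94 101 104 107 111 116 117 117
  117 119 118 117]
 [113 114 115 114 113 113 109 104 102 102 102 107 109 112 114 116 116 116
  117 117 114 108]
 [111 113 115 115 113 113 111 109 109 108 110 111 114 115 116 116 116 115
  112 106 100  93]
 [106 113 114 114 114 113 113 113 112 113 115 116 116 116 116 116 112 105
   98  91  85  84]
 [101 107 112 115 115 115 115 115 113 116 115 116 116 114 112 105  99  90
   86  82  81  83]
 [ 98  99 106 112 115 115 116 117 116 115 116 115 111 105  98  91  85  82
   82  82  83  82]
 [ 96  96  99 105 110 114 116 116 116 115 112 105  98  91  84  82  81  81
   82  83  82  83]]
```

Request:
{"fn": "step_arm", "kwargs": {"steps": [[-0.012, -0.007, 0, 0, 0, 0, 1], [-0.012, -0.007, 0.001, 0, 0, 0, 1], [-0.009, -0.007, 0.02, 0, 0, 0, 1], [-0.008, -0.007, 0.035, 0, 0, 0, 1], [-0.006, -0.007, 0.05, 0, 0, 0, 1], [-0.004, -0.007, 0.065, 0, 0, 0, 1], [-0.004, -0.007, 0.065, 0, 0, 0, 1]]}}

```text
time_s: 23.2
position: [0.5244, 0.2404, 0.1796]
tcp_rot: [[-0.988, 0.114, 0.106], [0.113, 0.994, -0.013], [-0.107, -0.001, -0.994]]
force: [-0.0, 0.2, -2.0]
opening: 0.319
grasp_force: 30.0
```

The foot is in the hole with no contact force, so I continue down.

Request:
{"fn": "step_arm", "kwargs": {"steps": [[0.003, 0, 0.025, 0, 0, 0, 1], [0.006, 0, 0.05, 0, 0, 0, 1], [0.008, 0, 0.07, 0, 0, 0, 1], [0.01, 0, 0.085, 0, 0, 0, 1], [0.01, 0, 0.09, 0, 0, 0, 1], [0.01, 0, 0.09, 0, 0, 0, 1]]}}

```text
time_s: 23.7
position: [0.525, 0.2406, 0.1533]
tcp_rot: [[-0.988, 0.114, 0.108], [0.113, 0.994, -0.013], [-0.109, -0.001, -0.994]]
force: [0.3, -0.3, -2.0]
opening: 0.317
grasp_force: 30.0
```

Request:
{"fn": "step_arm", "kwargs": {"steps": [[0.001, 0, 0.008, 0, 0, 0, 1], [0.002, 0, 0.016, 0, 0, 0, 1], [0.002, 0, 0.016, 0, 0, 0, 1]]}}

```text
time_s: 23.95
position: [0.5251, 0.2406, 0.1489]
tcp_rot: [[-0.988, 0.114, 0.109], [0.113, 0.994, -0.013], [-0.109, -0.0, -0.994]]
force: [0.9, 0.8, -2.7]
opening: 0.322
grasp_force: 30.0
```

Request:
{"fn": "step_arm", "kwargs": {"steps": [[0, 0, 0, 0, 0, 0, 0.2], [0, 0, 0, 0, 0, 0, 0], [0, 0, 0, 0, 0, 0, -0.4], [0, 0, 0, 0, 0, 0, -0.4], [0, 0, 0, 0, 0, 0, -0.4], [0, 0, 0, 0, 0, 0, -0.4]]}}

```text
time_s: 24.45
position: [0.5253, 0.2407, 0.1494]
tcp_rot: [[-0.987, 0.114, 0.109], [0.113, 0.994, -0.012], [-0.11, 0.0, -0.994]]
force: [0.1, 0.3, 0.3]
opening: 0.658
grasp_force: 0.0
```

Request:
{"fn": "step_arm", "kwargs": {"steps": [[0, 0, -0.05, 0, 0, 0, -0.4], [0, 0, -0.15, 0, 0, 0, -0.4], [0, 0, -0.28, 0, 0, 0, -0.4], [0, 0, -0.4, 0, 0, 0, -0.4], [0.3, 0.2, -0.45, 0, 0.1, 0, -0.4], [0.5, 0.4, -0.45, 0, 0.14, 0, -0.4], [0.5, 0.4, -0.45, 0, 0.14, 0, -0.4], [0.5, 0.4, -0.45, 0, 0.14, 0, -0.4]]}}

```text
time_s: 25.12
position: [0.3936, 0.3603, 0.268]
tcp_rot: [[-0.993, 0.116, 0.001], [0.116, 0.993, 0.001], [-0.001, 0.001, -1.0]]
force: [-0.3, 1.2, -0.6]
opening: 0.696
grasp_force: 0.0
```

```bash
python3 - <<'E'
from m import *
c=cam('side');t=cam('top')
a=cv2.resize(c['image'][110:185,170:250],(400,375),interpolation=2)
b=cv2.resize(c['image'][205:285,185:265],(375,375),interpolation=2)
d=cv2.resize(t['image'][150:280,110:350],(406,220),interpolation=2);d=cv2.copyMakeBorder(d,0,0,0,775-406,0)
cv2.imwrite('pics/end.png',np.vstack([np.hstack([a,b]),d])[...,::-1])
# cup height from parallax between views
def ring(c,b):
    x0,y0,x1,y1=b;h=cv2.cvtColor(cv2.resize(c['image'][y0:y1,x0:x1],None,fx=4,fy=4,interpolation=cv2.INTER_CUBIC),cv2.COLOR_RGB2HSV).astype(int)
    m=((h[...,0]<13)&(h[...,1]>125)&(h[...,2]>135)).astype(np.uint8)*255
    cs,_=cv2.findContours(m,0,1);q=max(cs,key=cv2.contourArea)[:,0]
    return lambda z:cv2.fitEllipse(np.array([onz(c,(u+.5)/4-.5+x0,(v+.5)/4-.5+y0,z)[:2] for u,v in q],np.float32))
A=ring(t,(260,205,337,271));B=ring(c,(185,215,270,265))
for z in(.066,.072,.08):print(z,A(z)[0],B(z)[0],B(z)[1])
print(read_state()['time_s'],read_state()['position'])
E
```

```text
0.066 (0.45062899589538574, -0.17794322967529297) (0.4525200128555298, -0.18053032457828522) (0.08284422010183334, 0.08387582004070282)
0.072 (0.45059898495674133, -0.17709937691688538) (0.4511893391609192, -0.18526072800159454) (0.08231791853904724, 0.08334296941757202)
0.08 (0.45055896043777466, -0.17597423493862152) (0.4494151175022125, -0.19156792759895325) (0.08161618560552597, 0.08263250440359116)
25.2167 [0.38921947 0.36259945 0.2674141 ]
```

View pics/end.png

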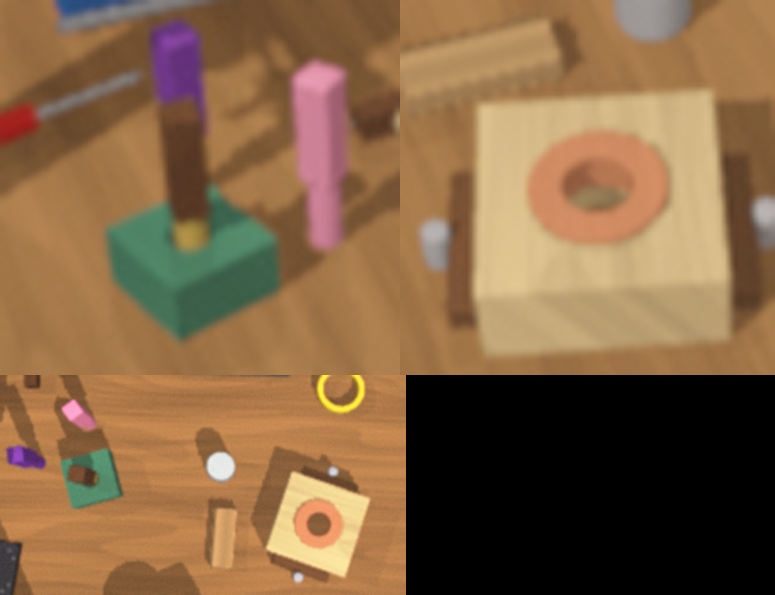

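The final views show the drift standing in its hole (crop px (188,235)), the flange flush on the wood with the height check at about 0.066 m, and everything else in place.

```bash
python3 -c "
from h import *
print(hand_in())"
```

```text
the job is handed in; nothing more can be done
None
```

The cup is driven home and square, the drift is back standing in its holder, and the job was handed in at about 25 s; hand-in returned no verdict, so this rests on my last force readings and pictures.

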